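# Pack the battery service caddy

## Task

Pack the battery service caddy: the vent plug strip with three plugs goes lying lengthwise, plugs down, in the long walled trough, the copper lug with a single eye goes flat inside the lip of the flat pad, the blue post cleaner stands in the round cup, and the steel socket stands over the stud, each fully down on the floor of its insert. Leave the two look-alikes, the two-plug strip and the copper link with an eye at both ends, where they lie on the bench.

Things in the scene. Friction and masses are not known exactly. Their poses are not given: they have to be found in the camera images.
- strip3: Black plastic vent plug strip with THREE plugs, standing on its plugs, loose, 50 g: bar 88 x 24 mm, 10 mm thick (18 to 28 mm above the origin), three 22 mm round plugs 32 mm apart below it, three 5 mm high caps on top; 33 mm high in all. Origin: centre of the underside of the plugs; x along the bar, z up. Gripped across the 24 mm bar.
- lug: Copper battery lug with ONE eye, lying flat, loose, 70 g, 74 mm long: a round barrel 16 mm in diameter from x = -37 to x = +7 mm, its axis 8 mm above the underside, and a flat ring eye 32 mm wide and 5 mm thick centred at x = +21 mm with a 14 mm hole. Origin: mid-length, on the underside; x runs from barrel to eye, z up. A good grip is across the barrel at x = -14 mm.
- cleaner: Blue polymer battery post cleaner, a closed upright cylinder 38 mm in diameter and 60 mm high with a thin steel band, loose, 90 g. Origin: centre of the underside, z up.
- socket: Steel pass-through socket standing upright, loose, 150 g: a plain tube open at both ends, 38 mm outside, 27 mm bore, 45 mm high. Origin: centre of the underside, z up.
- link: Look-alike, to be left alone: flat copper battery link with an eye at BOTH ends, 96 mm long, 32 mm wide at the eyes, 5 mm thick. Origin: centre of the underside; x runs along it.
- strip2: Look-alike, to be left alone: black plastic vent plug strip with only TWO plugs, bar 56 x 24 mm, 33 mm high. Origin: centre of the underside; x runs along the bar.
- trough: Long walled trough, for the three-plug strip: inside 112 mm along x and 48 mm along y, walls 4 mm thick and 14 mm high above its floor. Plastic insert (white floor, any walls grey), one of four side by side (72 mm pitch along y) in a low grey caddy fixed to the bench. Base plate 124 (x) x 70 mm. Origin: centre of the underside, 5 mm above the bench; floor 4 mm above the origin; z up.
- flat_pad: Flat pad with a low lip, for the lug: inside 117 mm along x and 62 mm along y, lip 3.5 mm thick and 5 mm high above its floor. Plastic insert (white floor, any walls grey), one of four side by side (72 mm pitch along y) in a low grey caddy fixed to the bench. Base plate 124 (x) x 70 mm. Origin: centre of the underside, 5 mm above the bench; floor 4 mm above the origin; z up.
- round_cup: Round cup in the middle of its plate, for the post cleaner: inside diameter 58 mm, wall 4 mm thick and 20 mm high above its floor. Plastic insert (white floor, any walls grey), one of four side by side (72 mm pitch along y) in a low grey caddy fixed to the bench. Base plate 124 (x) x 70 mm. Origin: centre of the underside, 5 mm above the bench; floor 4 mm above the origin; z up.
- stud_plate: Flat plate with one upright steel stud at its centre, for the socket: stud 9 mm in diameter, 22 mm high above its floor. Plastic insert (white floor, any walls grey), one of four side by side (72 mm pitch along y) in a low grey caddy fixed to the bench. Base plate 124 (x) x 70 mm. Origin: centre of the underside, 5 mm above the bench; floor 4 mm above the origin; z up.
There are look-alikes about, which are no part of the job. Of the things that look like the cleaner, the largest one is meant.

How it is judged:
By the outcome, as a careful person would: the job done as asked, in the order asked, and still so for the second after the job is handed in, with the robot touching nothing.
It also fails if it takes over 110 s, if anything falls off the work surface, if the arm or the gripper's body presses on something with over 40 N, if the wrist force passes 120 N, or if a joint passes its speed limit or range.

## Robot

A 7-joint arm with a two-finger parallel gripper is mounted at the origin on the work surface. World frame = base frame: x ahead of the robot, y to its left, z up, the work surface at z = 0. Lengths are in m, angles in rad, forces in N, time in s.
With the tool pointing down it reaches from about 0.4 to 0.75 m from the base axis. Payload 19.5 kg.
Tool frame: the origin (TCP) lies between the finger pads; the fingertips stand 11 mm ahead of it and the grasp point (between the pads) lies 8 mm behind it (finger_overhang is the distance from the TCP to the fingertips, in m); z points along the fingers, y is the line along which they close (so a half turn about z gives the same grasp; the last joint's range is limited). The gripper opens to 85 mm and grips with 20 to 120 N. Pads are 22 mm wide; open, the fingers measure 114 mm over their backs; the gripper's body (76 mm by 85 mm) begins 54 mm behind the grasp point. The pads swing forward as they close: fully open they stand 13 mm farther back than shut.
Start: joints at [1.176, 0.707, -0.028, 1.485, 0.022, 0.951, -0.075], TCP at [0.199, -0.54, 0.242] pointing down, gripper open.
Joint ranges: [-2.71, 2.71], [-0.32, 2.16], [-1.57, 1.52], [0, 2.45], [-1.46, 4.6], [0, 2.02], [-2.83, 2.83]. Speed limits (rad/s): [1.89, 1.89, 2.57, 2.57, 3.01, 3.01, 3.01].

## Interface

Orientations are given as a unit quaternion [x, y, z, w].
In Python, from rig import get_state, read_camera, camera_params, finish_job, finger_overhang gives the robot as it stands.
- The arm moves only by the tool apply_moves, never from a script. Its argument "moves" is a list of rows, each a list of 6 numbers: the shift along the tool's x, y, z each as a share of 30 mm, from -1 to 1, then the turn, a rotation vector about the tool's x, y, z each as a share of 5 degrees, from -1 to 1. In form: [[dx, dy, dz, ax, ay, az], ...]. A call has exactly 5 rows; each row shifts and turns the commanded pose from where the row before left it, along the tool's axes as they then stand; what a row does not reach is not made up. A row lasts 1/12 s, in which the tool goes at most 41.7 mm and 7.16 degrees, less where a joint would pass 70% of its speed; a pose out of reach is approached as far as the arm can. A call with a number of a shift or a turn outside -1 to 1 is refused whole. A call with a gripper value outside its range is refused whole. "fingers" is the opening, from 0 (shut) to 1 (fully open), set as the call begins (left out, the last holds). The fingers move at their own pace and stop on an object; "squeeze" is the grip in N (left out, the last holds). Time passes only in rows, so rows that do not move let the fingers close, or fill a call up. It gives the time, the measured TCP pose, the force, the opening and the grip force at its end, in the units of the state.
- get_state(): the state, without advancing time (a new reading comes with each control period).
- read_camera(name): name is "scene" or "top" or "wrist"; returns the picture (400x640x3 uint8, red, green, blue); there is no depth.
- camera_params(name): a dict with "fovy" (degrees; the focal length in pixels is half the picture's height over the tangent of half this angle, whatever the lens; pixels are square), "cx", "cy" (the principal point, pixels), "T" (4x4, takes a point from camera to world coordinates). Camera axes: x right, y down, z forward; pixel columns grow to the right and rows downward; lengths in m; the calibration is good to about 2 mm. A picture is of the moment at which its call begins: read the wrist's pose just before it. camera_params takes no time and is no camera call; for the wrist camera it gives the pose at the moment of the call.
- finish_job(): hands the job in; it is judged then, once.
The state is a dict: "clock": time; "q": joint angles; "qd": joint speeds; "joint_efforts": joint torques, N m; "tcp_pos": TCP position; "ee_rot": TCP orientation; "contact_force": force on the tool from outside, world axes, zero at the start; "moment": the same for the moment, N m; "opening": finger opening in m; "gripper_force": force on a finger pad.
Only numpy, scipy, OpenCV 4.12 (cv2) and the standard library are available. Lean on these libraries where they do the work, as an engineer would, in place of code of your own. Each camera call takes 0.05 s, during which the arm holds its last target. There are 200 camera calls.

## Working session

There is one attempt and no reset: what is moved stays moved. The work goes in short steps, Python scripts to look and compute and a tool call to move; the robot and the scene stay as the last step left them, time stands still between calls to the robot, and variables do not carry over. Pictures are saved under pics/ and viewed, at most 15 in all, crops included, and the job is handed in when it is done.

Besides the shell and the picture viewer there is one more tool, called after "Emit:" as name(argument=value, ...) on one line, values as JSON. apply_moves: Moves the arm, as the interface text tells. Its arguments: {"type":"object","properties":{"moves":{"type":"array","items":{"type":"array","items":{"type":"number"}}},"fingers":{"type":"number"},"squeeze":{"type":"number"}},"required":["moves"]}

```bash
mkdir -p pics; ls
python3 - <<'E'
from rig import *
import cv2,numpy as np
s=get_state();print(s['clock'],s['tcp_pos'],s['ee_rot'],s['opening'],finger_overhang)
for n in("top","scene"):
    p=camera_params(n);print(n,p['fovy'],p['cx'],p['cy'],np.round(p['T'],3).tolist())
    cv2.imwrite(f"pics/{n}1.png",read_camera(n)[:,:,::-1])
E
```

```text
pics
0.0 [ 0.19860471 -0.53932115  0.24182173] [ 9.84479506e-01  1.75498625e-01 -9.87256513e-05 -5.70347737e-04] 0.08500270884206775 0.011
top 49.35394636704524 321.6902260120661 193.3618878692304 [[0.031, -0.997, 0.071, 0.436], [-0.999, -0.031, 0.009, -0.028], [-0.007, -0.072, -0.997, 1.01], [0.0, 0.0, 0.0, 1.0]]
scene 53.438385702774355 314.09253666205666 203.43034670079803 [[-0.733, 0.536, -0.419, 0.968], [0.68, 0.566, -0.467, 0.524], [-0.013, -0.627, -0.779, 0.945], [0.0, 0.0, 0.0, 1.0]]
```

View pics/top1.png

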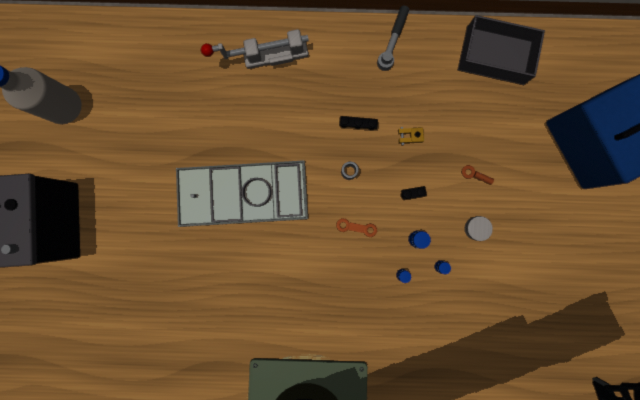

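View pics/scene1.png

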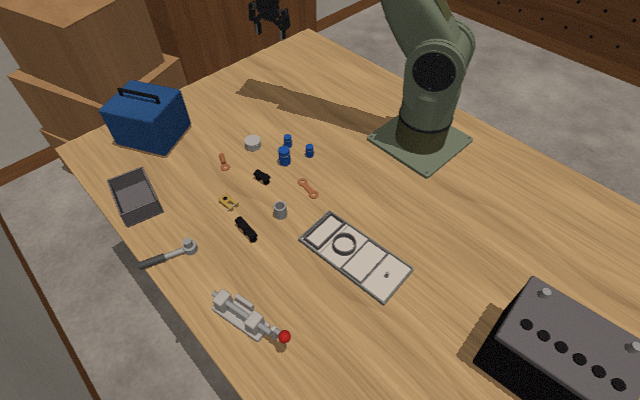

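The top view shows +x up and +y left. From left to right the caddy holds the stud (195,196), pad (227,194), cup (257,192) and trough (289,190). The parts are strip3 (358,123), socket (350,170), link (357,228), strip2 (414,193), lug (478,175) with its eye to the left, and the largest blue cylinder (421,240). The scene view agrees.

```bash
cat > h.py <<'E'
from rig import *
import cv2,numpy as np
from scipy.spatial.transform import Rotation as R
def proj(p,X):
    f=200/np.tan(np.radians(p['fovy']/2)); T=np.array(p['T']); c=T[:3,:3].T@(np.array(X)-T[:3,3])
    return f*c[0]/c[2]+p['cx'], f*c[1]/c[2]+p['cy']
def cast(p,uv,z):
    f=200/np.tan(np.radians(p['fovy']/2)); T=np.array(p['T'])
    d=T[:3,:3]@np.array([(uv[0]-p['cx'])/f,(uv[1]-p['cy'])/f,1]); o=T[:3,3]
    return o+d*(z-o[2])/d[2]
def blobs(m,p,z,amin=30,box=None):
    n,l,st,c=cv2.connectedComponentsWithStats(m.astype(np.uint8))
    for i in range(1,n):
        if st[i,4]<amin: continue
        if box and not(box[0]<c[i][0]<box[2] and box[1]<c[i][1]<box[3]): continue
        cn=cv2.findContours((l==i).astype(np.uint8),cv2.RETR_EXTERNAL,cv2.CHAIN_APPROX_NONE)[0][0]
        pts=np.array([cast(p,q[0],z)[:2] for q in cn])*1000
        r=cv2.minAreaRect(pts.astype(np.float32)); b=cv2.boxPoints(r)
        e=[b[1]-b[0],b[2]-b[1]]; L=max(e,key=np.linalg.norm)
        print('px',np.round(c[i],1),'A',st[i,4],'ctr mm',np.round(r[0],1),'size',np.round(sorted(r[1]),1),'ang',round(np.degrees(np.arctan2(L[1],L[0]))%180,1),'cen',np.round(cast(p,c[i],z)[:2]*1000,1))
def goto(x,y,z,yaw):
    """yaw deg of tool x axis (mod 180), tool down. prints shares in tool frame in total"""
    s=get_state(); r=R.from_quat(s['ee_rot']); Rm=r.as_matrix()
    cur=np.degrees(np.arctan2(Rm[1,0],Rm[0,0])); d=(yaw-cur+90)%180-90
    tgt=R.from_euler('z',cur+d,degrees=True)*R.from_euler('x',180,degrees=True)
    w=(r.inv()*tgt).as_rotvec()
    print('t',round(s['clock'],2),'tcp',np.round(s['tcp_pos']*1000 if isinstance(s['tcp_pos'],np.ndarray) else np.array(s['tcp_pos'])*1000,1),'yaw',round(cur,1),'q7',round(s['q'][6],2),'op',round(s['opening']*1000,1),'F',np.round(s['contact_force'],1))
    dl=Rm.T@(np.array([x,y,z])/1000-s['tcp_pos']); print('need shares',np.round(dl/.03,2),'turn',np.round(np.degrees(w)/5,2))
E
python3 - <<'E'
from h import *
p=camera_params("top"); im=read_camera("top"); h=cv2.cvtColor(im,cv2.COLOR_RGB2HSV)
H,S,V=[h[...,i].astype(int) for i in range(3)]
B=(320,100,500,290)
print('blue');blobs((H>105)&(H<130)&(S>150),p,.06,box=B)
print('black');blobs((V<45),p,.03,box=B)
print('copper');blobs(((H<9))&(S>120)&(V>90),p,.005,box=B)
print('grey');blobs((S<60)&(V>60),p,.045,box=B)
print('caddy');blobs((S<60)&(V>60),p,.009,box=(150,150,320,240))
w=camera_params("wrist");print(w['fovy'],w['cx'],w['cy'],np.round(w['T'],3).tolist())
s=get_state()
Tt=np.eye(4);Tt[:3,:3]=R.from_quat(s['ee_rot']).as_matrix();Tt[:3,3]=s['tcp_pos']
print(np.round(np.linalg.inv(Tt)@np.array(w['T']),3).tolist())
c=im[150:240,160:510]
cv2.imwrite('pics/c1.png',cv2.resize(im[100:290,160:510,::-1],None,fx=2.2,fy=2.2,interpolation=cv2.INTER_CUBIC))
E
```

```text
blue
px [419.7 239. ] A 266 ctr mm [ 411.2 -235. ] size [34.6 41.2] ang 91.0 cen [ 411.  -235.5]
px [442.9 266.9] A 136 ctr mm [ 352.6 -286.5] size [24.5 30.1] ang 46.5 cen [ 352.8 -286.2]
px [403.9 275.7] A 127 ctr mm [ 331.5 -202.2] size [24.  28.7] ang 64.3 cen [ 331.4 -202.5]
black
px [358.4 122.7] A 408 ctr mm [670.1 -98.3] size [25.6 85.5] ang 87.2 cen [670.2 -98.2]
px [413.2 192.6] A 233 ctr mm [ 513.9 -225.4] size [21.5 56.1] ang 101.2 cen [ 513.9 -225.8]
px [411.4 236.9] A 39 ctr mm [ 413.8 -223.6] size [12.3 32.6] ang 163.8 cen [ 414.4 -223.4]
copper
grey
px [349.5 169.6] A 105 ctr mm [560.1 -80. ] size [33.5 33.7] ang 1.6 cen [559.9 -80.1]
px [479.4 228.3] A 473 ctr mm [ 438. -370.] size [50.6 51. ] ang 91.8 cen [ 438.4 -369.7]
caddy
px [241.7 193.4] A 7155 ctr mm [502.6 166.3] size [135.2 297.8] ang 95.2 cen [501.6 165.3]
61.63379431604944 321.6576959700522 199.4401464019461 [[0.346, -0.896, -0.279, 0.269], [-0.938, -0.331, -0.101, -0.514], [-0.001, 0.297, -0.955, 0.373], [0.0, 0.0, 0.0, 1.0]]
[[0.0, -0.955, -0.297, 0.075], [1.0, 0.001, -0.0, 0.001], [0.0, -0.297, 0.955, -0.131], [0.0, 0.0, 0.0, 1.0]]
```

View pics/c1.png

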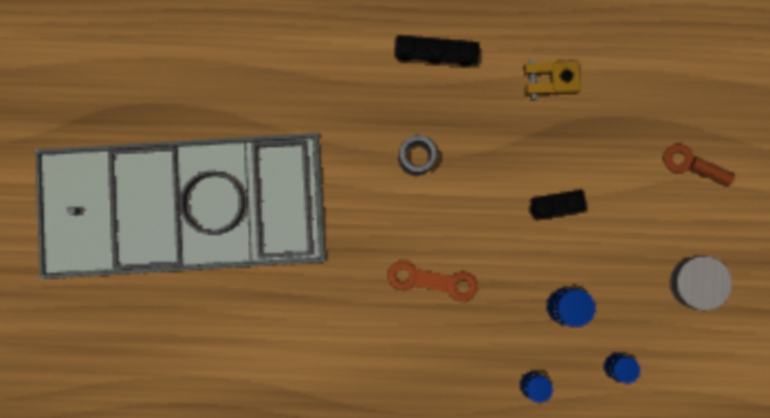

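The crop puts stud, pad, cup and trough in that order from left to right. The caddy's yaw is about 5°. Next I'll get the copper parts and the path to a hover over strip3.

Run:
```python
from h import *
p=camera_params("top"); im=read_camera("top"); h=cv2.cvtColor(im,cv2.COLOR_RGB2HSV)
print(h[180,487],h[172,463],h[228,345])
H,S,V=[h[...,i].astype(int) for i in range(3)]
blobs((H<12)&(S>150)&(V>70),p,.008,box=(320,100,500,290))
goto(640,-98,170,87)
```

```text
[  9 196 108] [  9 199 118] [  9 195 128]
px [476.2 174.6] A 216 ctr mm [ 557.6 -375.3] size [29.4 74.1] ang 60.6 cen [ 561.9 -374.9]
px [356.3 227.3] A 317 ctr mm [ 431.6 -101.2] size [28.7 91.6] ang 81.3 cen [ 431.9 -101.3]
t 0.2 tcp [ 198.6 -539.4  242. ] yaw 20.2 q7 -0.08 op 85.4 F [0.4 0.3 0.2]
need shares [18.89 -8.72  2.41] turn [-1.000e-02 -0.000e+00 -1.336e+01]
```

Emit:
apply_moves(moves=[[0.95,-0.44,0,0,0,0],[0.95,-0.44,0,0,0,0],[0.95,-0.44,0,0,0,0],[0.95,-0.44,0,0,0,0],[0.95,-0.44,0,0,0,0]], fingers=0.6)

```text
clock: 0.62
tcp_pos: [0.3104, -0.4272, 0.2422]
ee_rot: [0.985, 0.175, -0.0, -0.0]
contact_force: [0.8, -0.3, -0.6]
opening: 0.051
gripper_force: 0.0
```

Emit:
apply_moves(moves=[[0.95,-0.44,0,0,0,0],[0.95,-0.44,0,0,0,0],[0.95,-0.44,0,0,0,0],[0.95,-0.44,0,0,0,0],[0.95,-0.44,0,0,0,0]])

```text
clock: 1.03
tcp_pos: [0.4214, -0.3159, 0.2423]
ee_rot: [0.984, 0.175, -0.0, -0.0]
contact_force: [-0.4, 0.5, 0.8]
opening: 0.0512
gripper_force: 0.0
```

Emit:
apply_moves(moves=[[0.95,-0.44,0,0,0,0],[0.95,-0.44,0,0,0,0],[0.95,-0.44,0,0,0,0],[0.95,-0.44,0,0,0,0],[0.95,-0.44,0,0,0,0]])

```text
clock: 1.45
tcp_pos: [0.5323, -0.2047, 0.2423]
ee_rot: [0.984, 0.176, -0.0, -0.0]
contact_force: [0.1, -0.2, -0.9]
opening: 0.0514
gripper_force: 0.0
```

Emit:
apply_moves(moves=[[0.95,-0.44,0,0,0,0],[0.95,-0.44,0,0,0,0],[0.95,-0.44,0,0,0,0],[0.95,-0.44,0,0,0,0],[0.95,-0.44,0,0,0,0]])

```text
clock: 1.87
tcp_pos: [0.6432, -0.0935, 0.2422]
ee_rot: [0.984, 0.176, -0.0, -0.0]
contact_force: [-0.6, -0.5, 0.6]
opening: 0.0516
gripper_force: 0.0
```

Emit:
apply_moves(moves=[[0,0,0.2,0,0,-0.9],[0,0,0.2,0,0,-0.9],[0,0,0.2,0,0,-0.9],[0,0,0.2,0,0,-0.9],[0,0,0.2,0,0,-0.9]])

```text
clock: 2.28
tcp_pos: [0.6423, -0.0948, 0.2118]
ee_rot: [0.931, 0.366, -0.0, -0.0]
contact_force: [-0.2, -0.2, -0.0]
opening: 0.051
gripper_force: 0.0
```

Emit:
apply_moves(moves=[[0,0,0.2,0,0,-0.9],[0,0,0.2,0,0,-0.9],[0,0,0.2,0,0,-0.9],[0,0,0.2,0,0,-0.9],[0,0,0.2,0,0,-0.9]])

```text
clock: 2.7
tcp_pos: [0.6422, -0.0948, 0.1818]
ee_rot: [0.841, 0.541, -0.0, -0.0]
contact_force: [-1.4, 0.3, -0.1]
opening: 0.0512
gripper_force: 0.0
```

Emit:
apply_moves(moves=[[0,0,0.1,0,0,-0.9],[0,0,0.1,0,0,-0.9],[0,0,0,0,0,-0.9],[0,0,0,0,0,-0.9],[0,0,0,0,0,-0.8]])

```text
clock: 3.12
tcp_pos: [0.6422, -0.0949, 0.1761]
ee_rot: [0.723, 0.691, -0.0, -0.0]
contact_force: [0.8, -0.6, -0.0]
opening: 0.051
gripper_force: 0.0
```

Run:
```python
from h import *
p=camera_params("wrist"); im=read_camera("wrist"); h=cv2.cvtColor(im,cv2.COLOR_RGB2HSV)
V=h[...,2].astype(int)
blobs(V<50,p,.03,amin=300)
goto(670,-98,27,87)
cv2.imwrite('pics/w1.png',im[:,:,::-1])
```

```text
px [78.2 19.3] A 413 ctr mm [466.8  41.9] size [ 7.6 27. ] ang 96.1 cen [466.7  42.1]
px [160.9  34.7] A 648 ctr mm [521.4  31.8] size [ 18.2 117.6] ang 9.1 cen [526.2  29. ]
px [184.4  48.2] A 380 ctr mm [531.3  15.6] size [ 29.1 127.1] ang 18.7 cen [542.3  19. ]
px [358.5 184.9] A 2682 ctr mm [673.  -96.8] size [23.7 87.7] ang 86.9 cen [673.3 -94.2]
px [606.5 261.6] A 315 ctr mm [ 904.3 -179.8] size [19.7 70.9] ang 161.7 cen [ 900.1 -177.2]
px [320.  351.9] A 38739 ctr mm [ 634.9 -240.3] size [175.  619.6] ang 177.5 cen [ 632.5 -266.7]
t 3.17 tcp [642.2 -95.  176.1] yaw 87.7 q7 -0.12 op 51.0 F [-0.3 -0.3  0.6]
need shares [-0.06  0.93  4.97] turn [-0.01 -0.    0.14]
```

View pics/w1.png

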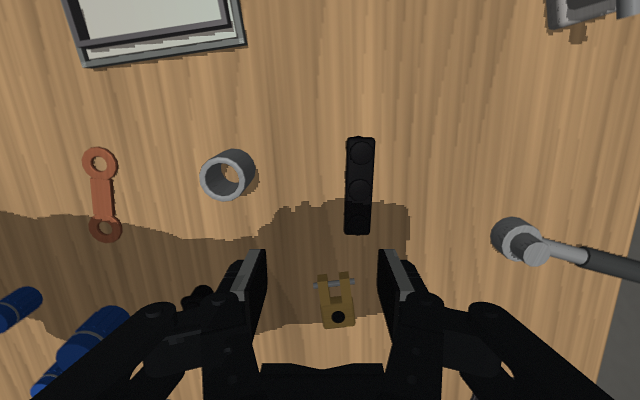

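The wrist view shows strip3 at (359,185). Its measured 23.7 x 87.7 mm matches the given size, so I'll descend on it.

Emit:
apply_moves(moves=[[-0.07,1.0,0.4,0,0,0.15],[0,0,1,0,0,0],[0,0,1,0,0,0],[0,0,1,0,0,0],[0,0,0.6,0,0,0]])

```text
clock: 3.58
tcp_pos: [0.671, -0.0983, 0.053]
ee_rot: [0.729, 0.684, -0.001, -0.001]
contact_force: [0.5, 0.2, -0.6]
opening: 0.0512
gripper_force: 0.0
```

Emit:
apply_moves(moves=[[0,0,0.5,0,0,0],[0,0,0.47,0,0,0],[0,0,0,0,0,0],[0,0,0,0,0,0],[0,0,0,0,0,0]])

```text
clock: 4.0
tcp_pos: [0.6728, -0.0985, 0.0284]
ee_rot: [0.729, 0.685, 0.001, 0.001]
contact_force: [-1.2, 0.1, 0.8]
opening: 0.0513
gripper_force: 0.0
```

Emit:
apply_moves(moves=[[0,0,0,0,0,0],[0,0,0,0,0,0],[0,0,0,0,0,0],[0,0,0,0,0,0],[0,0,0,0,0,0]], fingers=0, squeeze=40)

```text
clock: 4.42
tcp_pos: [0.6727, -0.0985, 0.0282]
ee_rot: [0.729, 0.685, 0.0, 0.0]
contact_force: [-1.5, 0.7, 7.9]
opening: 0.0227
gripper_force: 39.1
```

Emit:
apply_moves(moves=[[0,0,0,0,0,0],[0,0,-0.3,0,0,0],[0,0,-0.5,0,0,0],[0,0,-0.5,0,0,0],[0,0,-0.5,0,0,0]])

```text
clock: 4.83
tcp_pos: [0.6724, -0.0984, 0.0833]
ee_rot: [0.729, 0.685, 0.0, 0.0]
contact_force: [0.2, 0.2, -0.1]
opening: 0.0229
gripper_force: 39.7
```

Emit:
apply_moves(moves=[[0,0,-0.7,0,0,0],[0.82,-0.94,-0.3,0,0,0],[0.82,-0.94,-0.3,0,0,0],[0.82,-0.94,-0.3,0,0,0],[0.82,-0.94,-0.3,0,0,0]])

```text
clock: 5.25
tcp_pos: [0.5644, 0.0076, 0.1402]
ee_rot: [0.729, 0.685, 0.001, 0.0]
contact_force: [0.7, 1.0, -0.7]
opening: 0.0228
gripper_force: 39.7
```

Emit:
apply_moves(moves=[[0.82,-0.94,-0.3,0,0,0],[0.82,-0.94,-0.3,0,0,0],[0,0,0,0,0,0.96],[0,0,0,0,0,0.96],[0,0,0,0,0,0.96]])

```text
clock: 5.67
tcp_pos: [0.5126, 0.0598, 0.1579]
ee_rot: [0.81, 0.587, 0.001, 0.0]
contact_force: [-0.2, 0.1, -0.7]
opening: 0.0228
gripper_force: 39.8
```

Emit:
apply_moves(moves=[[0,0,0,0,0,0.96],[0,0,0,0,0,0.96],[0,0,0,0,0,0.96],[0,0,0,0,0,0.96],[0,0,0,0,0,0.96]])

```text
clock: 6.08
tcp_pos: [0.5127, 0.0595, 0.1576]
ee_rot: [0.914, 0.405, 0.001, -0.0]
contact_force: [-0.2, 0.6, -0.1]
opening: 0.0234
gripper_force: 39.7
```

Emit:
apply_moves(moves=[[0,0,0,0,0,0.96],[0,0,0,0,0,0.96],[0,0,0,0,0,0.96],[0,0,0,0,0,0.96],[0,0,0,0,0,0.96]])

```text
clock: 6.5
tcp_pos: [0.5127, 0.0597, 0.1576]
ee_rot: [0.978, 0.206, 0.001, -0.0]
contact_force: [0.1, 1.2, 0.1]
opening: 0.0227
gripper_force: 39.7
```

Emit:
apply_moves(moves=[[0,0,0,0,0,0.96],[0,0,0,0,0,0.96],[0,0,0,0,0,0.96],[0,0,0,0,0,0.96],[0,0,0,0,0,0]])

```text
clock: 6.92
tcp_pos: [0.5126, 0.0598, 0.1574]
ee_rot: [0.999, 0.041, 0.001, -0.001]
contact_force: [0.3, 0.4, -0.0]
opening: 0.0229
gripper_force: 39.7
```

Run:
```python
from h import *
goto(512.4,58.7,37,5.2)
p=camera_params("wrist"); im=read_camera("wrist"); h=cv2.cvtColor(im,cv2.COLOR_RGB2HSV)
S,V=h[...,1].astype(int),h[...,2].astype(int)
print('white');blobs((S<50)&(V>130),p,.009,amin=300)
print('caddy');blobs((S<60)&(V>50),p,.009,amin=2000)
cv2.imwrite('pics/w2.png',im[:,:,::-1])
```

```text
t 6.92 tcp [512.6  59.8 157.4] yaw 4.6 q7 -1.4 op 22.9 F [ 0.3  0.4 -0. ]
need shares [-0.02  0.04  4.01] turn [-0.01 -0.02 -0.11]
white
px [234.9 134.4] A 3649 ctr mm [544.5 133.5] size [47.9 70.2] ang 94.7 cen [551.3 134.4]
px [290.9 167.5] A 1084 ctr mm [516.3  61.2] size [ 66.6 117.6] ang 4.7 cen [527.3  86.9]
px [ 71.9 182.1] A 10883 ctr mm [493.9 273.8] size [ 69.4 124.1] ang 5.1 cen [499.2 274.2]
px [155.2 182.3] A 8930 ctr mm [500.2 202.6] size [ 59.9 116.8] ang 5.2 cen [504.9 202.6]
px [319.7 139.9] A 1831 ctr mm [550.8  61.1] size [34.7 45.2] ang 94.7 cen [552.6  64.3]
px [534.6 148.1] A 361 ctr mm [ 559.6 -113.7] size [17.4 40.1] ang 7.8 cen [ 560.4 -114.8]
px [239.7 187.4] A 2761 ctr mm [505.6 130.1] size [50.9 52.5] ang 2.0 cen [506.3 130. ]
px [246.7 235.8] A 2263 ctr mm [469.3 126.7] size [48.1 70.5] ang 96.0 cen [461.4 123.3]
caddy
px [186.1 177.4] A 46284 ctr mm [483.7 163.6] size [176.3 304.7] ang 95.2 cen [511.4 175.9]
px [506.7 145.6] A 3141 ctr mm [560.9 -90.7] size [42.3 64.3] ang 73.7 cen [560.5 -91.1]
```

View pics/w2.png

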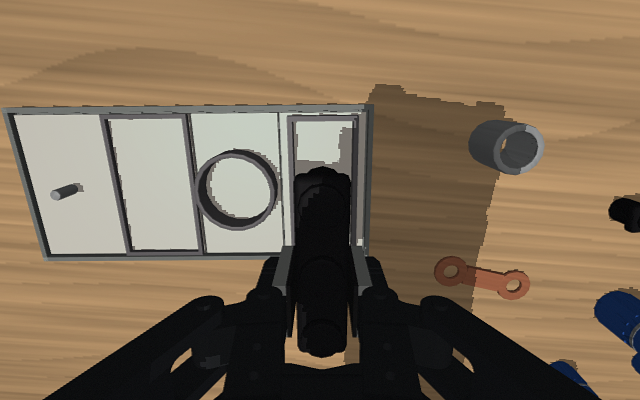

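The caddy measurements agree: stud (494,274), pad (500,203) and cup (506,130), which puts the trough at (512.5,58.9). Strip3 hangs above the trough, correctly aligned.

Emit:
apply_moves(moves=[[-0.03,0.03,0.8,0,0,-0.1],[0,0,0.9,0,0,0],[0,0,0.9,0,0,0],[0,0,0.7,0,0,0],[0,0,0.4,0,0,0]])

```text
clock: 7.38
tcp_pos: [0.5112, 0.0586, 0.0437]
ee_rot: [0.999, 0.049, -0.001, -0.001]
contact_force: [0.8, 0.3, -0.9]
opening: 0.0228
gripper_force: 39.7
```

Emit:
apply_moves(moves=[[0,0,0.17,0,0,0],[0,0,0.1,0,0,0],[0,0,0,0,0,0],[0,0,0,0,0,0],[0,0,0,0,0,0]])

```text
clock: 7.8
tcp_pos: [0.5121, 0.0585, 0.038]
ee_rot: [0.999, 0.047, 0.001, -0.0]
contact_force: [-0.1, -0.3, -1.4]
opening: 0.0227
gripper_force: 39.7
```

Emit:
apply_moves(moves=[[0,0,0.04,0,0,0],[0,0,0,0,0,0],[0,0,0,0,0,0],[0,0,0,0,0,0],[0,0,0,0,0,0]])

```text
clock: 8.22
tcp_pos: [0.5121, 0.0584, 0.0371]
ee_rot: [0.999, 0.047, 0.001, -0.0]
contact_force: [-2.8, -0.2, 20.5]
opening: 0.0229
gripper_force: 42.2
```

Emit:
apply_moves(moves=[[0,0,0,0,0,0],[0,0,0,0,0,0],[0,0,0,0,0,0],[0,0,-0.1,0,0,0],[0,0,-0.4,0,0,0]], fingers=0.5)

```text
clock: 8.63
tcp_pos: [0.511, 0.0583, 0.0501]
ee_rot: [0.999, 0.047, -0.001, 0.0]
contact_force: [0.2, 0.3, 0.3]
opening: 0.0427
gripper_force: 0.0
```

Emit:
apply_moves(moves=[[0,0,-0.8,0,0,0],[0,0,-1,0,0,0],[0,0,-1,0,0,0],[0,0,-1,0,0,0],[0,0,0,0,0,0]])

```text
clock: 9.05
tcp_pos: [0.5131, 0.0584, 0.1697]
ee_rot: [0.999, 0.047, 0.003, -0.0]
contact_force: [0.4, 1.8, 0.7]
opening: 0.0424
gripper_force: 0.0
```

Run:
```python
from h import *
p=camera_params("wrist"); im=read_camera("wrist"); h=cv2.cvtColor(im,cv2.COLOR_RGB2HSV)
blobs(h[...,2]<50,p,.037,amin=800)
cv2.imwrite('pics/w3.png',im[:,:,::-1])
goto(552,-380,150,64)
```

```text
px [321.8 194.4] A 3195 ctr mm [510.8  58.3] size [44.8 93. ] ang 5.4 cen [511.5  57.6]
px [619.4 214.2] A 1196 ctr mm [ 517.  -190.5] size [30.4 39.6] ang 100.8 cen [ 517.8 -191.5]
px [321.8 351.9] A 38336 ctr mm [381.2  46. ] size [167.3 577.3] ang 95.4 cen [355.3  42.8]
t 9.1 tcp [512.5  58.5 167.4] yaw 5.4 q7 -1.39 op 42.8 F [-0.2  0.9 -0.5]
need shares [-0.06 14.68  0.57] turn [  0.02  -0.05 -11.72]
```

View pics/w3.png

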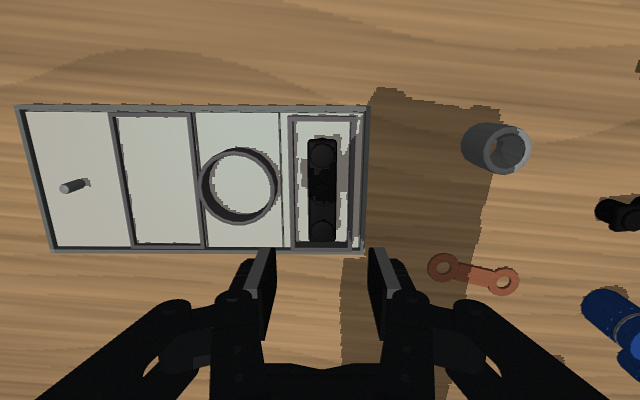

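Strip3 is lying centred in the trough (322,190). The lug is next.

Emit:
apply_moves(moves=[[-0.03,1,0,0,0,0],[-0.03,1,0,0,0,0],[-0.03,1,0,0,0,0],[-0.03,1,0,0,0,0],[-0.03,1,0,0,0,0]])

```text
clock: 9.52
tcp_pos: [0.5207, -0.0928, 0.1643]
ee_rot: [0.999, 0.047, -0.001, -0.0]
contact_force: [0.3, 0.9, 0.6]
opening: 0.0429
gripper_force: 0.0
```

Emit:
apply_moves(moves=[[-0.03,1,0,0,0,0],[-0.03,1,0,0,0,0],[-0.03,1,0,0,0,0],[-0.03,1,0,0,0,0],[-0.03,1,0,0,0,0]])

```text
clock: 9.93
tcp_pos: [0.5303, -0.2426, 0.1642]
ee_rot: [0.999, 0.047, -0.001, -0.0]
contact_force: [0.7, -0.5, 0.4]
opening: 0.0428
gripper_force: 0.0
```

Emit:
apply_moves(moves=[[-0.03,1,0,0,0,0],[-0.03,1,0,0,0,0],[-0.03,1,0,0,0,0],[-0.03,1,0,0,0,0],[-0.03,1,0,0,0,0]])

```text
clock: 10.35
tcp_pos: [0.5398, -0.3922, 0.1641]
ee_rot: [0.999, 0.047, -0.0, -0.001]
contact_force: [0.3, -0.4, 0.6]
opening: 0.043
gripper_force: 0.0
```

Emit:
apply_moves(moves=[[0,0,0,0,0,-0.98],[0,0,0,0,0,-0.98],[0,0,0,0,0,-0.98],[0,0,0,0,0,-0.98],[0,0,0,0,0,-0.98]])

```text
clock: 10.77
tcp_pos: [0.54, -0.3907, 0.1639]
ee_rot: [0.966, 0.26, -0.0, -0.001]
contact_force: [0.5, -0.6, 0.2]
opening: 0.0429
gripper_force: 0.0
```

Emit:
apply_moves(moves=[[0,0,0,0,0,-0.98],[0,0,0,0,0,-0.98],[0,0,0,0,0,-0.98],[0,0,0,0,0,-0.98],[0,0,0,0,0,-0.98]])

```text
clock: 11.18
tcp_pos: [0.54, -0.3907, 0.164]
ee_rot: [0.889, 0.459, -0.0, -0.001]
contact_force: [-0.1, 0.7, -1.2]
opening: 0.0423
gripper_force: 0.0
```

Emit:
apply_moves(moves=[[0,0,0,0,0,-0.98],[0,0,0,0,0,-0.98],[0,0,0,0,0,0],[0,0,0,0,0,0],[0,0,0,0,0,0]])

```text
clock: 11.6
tcp_pos: [0.5401, -0.3908, 0.1645]
ee_rot: [0.848, 0.53, -0.0, -0.0]
contact_force: [-0.4, -0.9, -0.6]
opening: 0.0427
gripper_force: 0.0
```

```bash
cat > lug.py <<'E'
from h import *
p=camera_params("wrist"); im=read_camera("wrist"); h=cv2.cvtColor(im,cv2.COLOR_RGB2HSV)
H,S,V=[h[...,i].astype(int) for i in range(3)]
m=(H<12)&(S>140)&(V>50)
blobs(m,p,.006,amin=300)
# eye hole = hole in the mask; barrel tip = farthest contour point
cs,hi=cv2.findContours(m.astype(np.uint8),cv2.RETR_CCOMP,cv2.CHAIN_APPROX_NONE)
for c,q in zip(cs,hi[0]):
    if q[3]>=0 and cv2.contourArea(c)>40:
        M=cv2.moments(c); e=cast(p,(M['m10']/M['m00'],M['m01']/M['m00']),.0035)[:2]*1000
        out=np.array([cast(p,k[0],.006)[:2] for k in cs[q[3]]])*1000
        print('hole',np.round(e,1),cv2.contourArea(c),'far end max',np.linalg.norm(out-e,axis=1).max())
cv2.imwrite('pics/w4.png',im[:,:,::-1])
goto(552,-380,150,64)
E
python3 lug.py
```

```text
px [337.3 156.4] A 1637 ctr mm [ 560.  -378.2] size [29.9 75. ] ang 63.9 cen [ 562.8 -374.9]
hole [ 569.9 -357.8] 244.0 far end max 60.51203866554576
t 11.65 tcp [ 540.2 -390.8  164.6] yaw 64.0 q7 0.03 op 42.8 F [-0.2  0.  -0.4]
need shares [0.5  0.2  0.49] turn [-0.01 -0.    0.01]
```

View pics/w4.png

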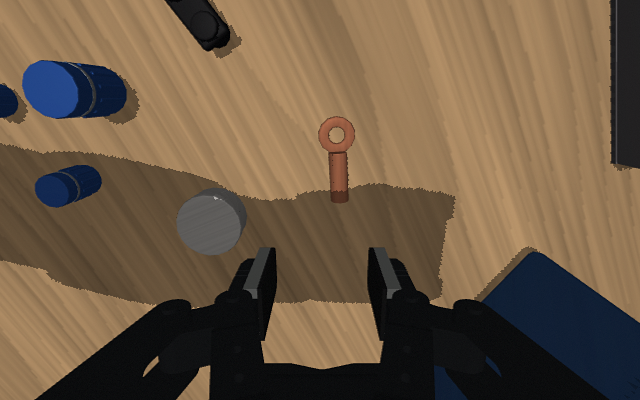

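The lug's eye is at (337,134) and its barrel end at (340,200). The yaw of 64° and length of 75 mm fit, so I'll grip the barrel at about (554,-390).

Emit:
apply_moves(moves=[[0.23,0.41,0.8,0,0,0],[0,0,1,0,0,0],[0,0,1,0,0,0],[0,0,1,0,0,0],[0,0,0.5,0,0,0]])

```text
clock: 12.07
tcp_pos: [0.5532, -0.3892, 0.0323]
ee_rot: [0.848, 0.531, -0.001, -0.002]
contact_force: [0.6, 0.2, -0.8]
opening: 0.0423
gripper_force: 0.0
```

Emit:
apply_moves(moves=[[0,0,0.4,0,0,0],[0,0,0.3,0,0,0],[0,0,0,0,0,0],[0,0,0,0,0,0],[0,0,0,0,0,0]])

```text
clock: 12.48
tcp_pos: [0.5549, -0.3905, 0.0162]
ee_rot: [0.847, 0.531, 0.0, 0.001]
contact_force: [0.2, -0.4, -0.2]
opening: 0.0427
gripper_force: 0.0
```

Run:
```python
from h import *
goto(554.2,-390,14.5,64)
```

```text
t 12.48 tcp [ 554.9 -390.5   16.2] yaw 64.1 q7 0.0 op 42.7 F [ 0.2 -0.4 -0.2]
need shares [ 0.   -0.03  0.06] turn [0.02 0.   0.03]
```

Emit:
apply_moves(moves=[[0,0,0.05,0,0,0],[0,0,0,0,0,0],[0,0,0,0,0,0],[0,0,0,0,0,0],[0,0,0,0,0,0]], fingers=0, squeeze=50)

```text
clock: 12.9
tcp_pos: [0.5546, -0.3903, 0.0141]
ee_rot: [0.847, 0.531, 0.0, 0.0]
contact_force: [-0.6, 0.4, 5.9]
opening: 0.0137
gripper_force: 48.7
```

Emit:
apply_moves(moves=[[0,0,0,0,0,0],[0,0,0,0,0,0],[0,0,-0.3,0,0,0],[0,0,-0.6,0,0,0],[0,0,-0.8,0,0,0]])

```text
clock: 13.32
tcp_pos: [0.5537, -0.3896, 0.0644]
ee_rot: [0.847, 0.531, -0.0, -0.001]
contact_force: [-0.5, 0.4, -0.2]
opening: 0.0136
gripper_force: 49.0
```

```bash
sed -i s/w4.png/w5.png/ lug.py; python3 lug.py; python3 -c "
from h import *
im=cv2.imread('pics/w5.png');cv2.imwrite('pics/w5c.png',im[150:400,170:470])
goto(500.2,202.6,150,185.2)"
```

```text
px [321.7 226.4] A 6044 ctr mm [ 547.7 -398.7] size [ 40.8 110.1] ang 62.0 cen [ 553.  -390.5]
hole [ 563.3 -369. ] 802.0 far end max 88.55468086386156
t 13.37 tcp [ 555.7 -391.    70.2] yaw 64.2 q7 0.01 op 13.6 F [ 0.7 -0.3  6.9]
need shares [ 0.27 -0.26 -2.66] turn [0.05 0.01 0.03]
t 13.37 tcp [ 555.7 -391.    70.2] yaw 64.2 q7 0.01 op 13.6 F [ 0.7 -0.3  6.9]
need shares [ 17.   -10.28  -2.72] turn [ 0.05 -0.02 11.79]
```

View pics/w5c.png

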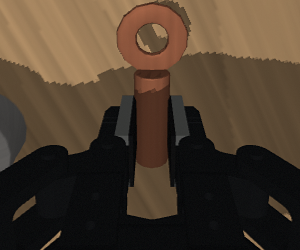

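The lug is held squarely across the barrel, with its eye forward at (152,38) in the crop. I'll carry it to the pad.

Emit:
apply_moves(moves=[[0,0,-1,0,0,0],[0.99,-0.63,-0.4,0,0,0],[0.99,-0.63,-0.3,0,0,0],[0.99,-0.63,-0.2,0,0,0],[0.99,-0.63,0,0,0,0]])

```text
clock: 13.78
tcp_pos: [0.5381, -0.249, 0.1235]
ee_rot: [0.847, 0.531, 0.001, 0.001]
contact_force: [2.3, 0.0, -0.1]
opening: 0.0139
gripper_force: 49.1
```

Emit:
apply_moves(moves=[[0.99,-0.63,0,0,0,0],[0.99,-0.63,0,0,0,0],[0.99,-0.63,0,0,0,0],[0.99,-0.63,0,0,0,0],[0.99,-0.63,0,0,0,0]])

```text
clock: 14.2
tcp_pos: [0.5175, -0.0739, 0.1222]
ee_rot: [0.847, 0.531, 0.0, 0.0]
contact_force: [1.4, -0.4, -0.9]
opening: 0.0134
gripper_force: 49.1
```

Emit:
apply_moves(moves=[[0.99,-0.63,0,0,0,0],[0.99,-0.63,0,0,0,0],[0.99,-0.63,0,0,0,0],[0.99,-0.63,0,0,0,0],[0.99,-0.63,0,0,0,0]])

```text
clock: 14.62
tcp_pos: [0.4971, 0.1012, 0.1221]
ee_rot: [0.847, 0.531, 0.0, 0.0]
contact_force: [0.2, 0.3, -1.4]
opening: 0.0137
gripper_force: 49.1
```

Emit:
apply_moves(moves=[[0.99,-0.63,0,0,0,0],[0.99,-0.63,0,0,0,0],[0.99,-0.63,0,0,0,0],[0,0,0,0,0,0.98],[0,0,0,0,0,0.98]])

```text
clock: 15.03
tcp_pos: [0.4847, 0.2067, 0.122]
ee_rot: [0.89, 0.457, 0.001, -0.001]
contact_force: [1.0, -1.6, -0.9]
opening: 0.0137
gripper_force: 49.1
```

Emit:
apply_moves(moves=[[0,0,0,0,0,0.98],[0,0,0,0,0,0.98],[0,0,0,0,0,0.98],[0,0,0,0,0,0.98],[0,0,0,0,0,0.98]])

```text
clock: 15.45
tcp_pos: [0.4853, 0.2046, 0.1221]
ee_rot: [0.967, 0.256, 0.0, -0.0]
contact_force: [0.6, -0.9, -0.9]
opening: 0.0139
gripper_force: 49.0
```

Emit:
apply_moves(moves=[[0,0,0,0,0,0.98],[0,0,0,0,0,0.98],[0,0,0,0,0,0.98],[0,0,0,0,0,0.98],[0,0,0,0,0,0.98]])

```text
clock: 15.87
tcp_pos: [0.4853, 0.2047, 0.1221]
ee_rot: [0.999, 0.045, 0.0, -0.001]
contact_force: [-0.2, 0.5, -1.1]
opening: 0.0135
gripper_force: 49.0
```

Run:
```python
from h import *
goto(487,201.4,23.5,5.2)
```

```text
t 15.87 tcp [485.3 204.7 122.1] yaw 5.1 q7 -1.51 op 13.5 F [-0.2  0.5 -1.1]
need shares [0.05 0.12 3.29] turn [-0.01 -0.01 -0.01]
```

Emit:
apply_moves(moves=[[0.05,0.12,0.8,0,0,0],[0,0,0.9,0,0,0],[0,0,0.8,0,0,0],[0,0,0.5,0,0,0],[0,0,0.2,0,0,0]])

```text
clock: 16.28
tcp_pos: [0.4865, 0.2009, 0.0241]
ee_rot: [0.999, 0.047, -0.001, -0.0]
contact_force: [-0.3, 0.1, -0.9]
opening: 0.0137
gripper_force: 49.1
```

Emit:
apply_moves(moves=[[0,0,0.07,0,0,0],[0,0,0,0,0,0],[0,0,0,0,0,0],[0,0,0,0,0,0],[0,0,0,0,0,0]])

```text
clock: 16.7
tcp_pos: [0.4874, 0.2012, 0.0241]
ee_rot: [0.999, 0.047, 0.001, -0.0]
contact_force: [-1.2, 0.2, -1.0]
opening: 0.0139
gripper_force: 49.2
```

Emit:
apply_moves(moves=[[0,0,0.04,0,0,0],[0,0,0,0,0,0],[0,0,0,0,0,0],[0,0,0,0,0,0],[0,0,0,0,0,0]])

```text
clock: 17.12
tcp_pos: [0.4873, 0.2011, 0.023]
ee_rot: [0.999, 0.047, 0.0, -0.0]
contact_force: [-2.7, -0.4, 14.7]
opening: 0.014
gripper_force: 50.8
```

Emit:
apply_moves(moves=[[0,0,0,0,0,0],[0,0,0,0,0,0],[0,0,0,0,0,0],[0,0,-0.1,0,0,0],[0,0,-0.4,0,0,0]], fingers=0.38)

```text
clock: 17.53
tcp_pos: [0.4864, 0.2006, 0.0363]
ee_rot: [0.999, 0.047, -0.001, 0.0]
contact_force: [-0.4, 0.2, -0.9]
opening: 0.0323
gripper_force: 0.0
```

Emit:
apply_moves(moves=[[0,0,-0.8,0,0,0],[0,0,-1,0,0,0],[0,0,-1,0,0,0],[0,0,-1,0,0,0],[0,0,0,0,0,0]])

```text
clock: 17.95
tcp_pos: [0.4885, 0.2013, 0.1559]
ee_rot: [0.999, 0.047, 0.003, -0.001]
contact_force: [0.4, 0.5, 0.8]
opening: 0.0328
gripper_force: 0.0
```

```bash
sed -i s/w5.png/w6.png/ lug.py; python3 lug.py; python3 -c "
from h import *
goto(411,-235,160,5.2)"
```

```text
px [322.3 170.5] A 1743 ctr mm [498.9 201.3] size [29.5 78.2] ang 5.4 cen [503.1 201.8]
px [612.8 266.4] A 1102 ctr mm [439.5 -78.8] size [30.3 56.8] ang 89.3 cen [437.9 -76.7]
hole [438.5 -69.1] 160.5 far end max 40.490343577998885
hole [522.4 203.5] 279.0 far end max 62.73157681999308
t 18.0 tcp [487.8 201.4 153.6] yaw 5.4 q7 -1.52 op 32.6 F [-0.2 -0.2 -0.2]
need shares [ 0.31 19.49  0.09] turn [ 1.000e-02 -5.000e-02 -1.172e+01]
t 18.0 tcp [487.8 201.4 153.6] yaw 5.4 q7 -1.52 op 32.6 F [-0.2 -0.2 -0.2]
need shares [-3.91 14.24 -0.25] turn [-0.02 -0.04  0.04]
```

View pics/w6.png

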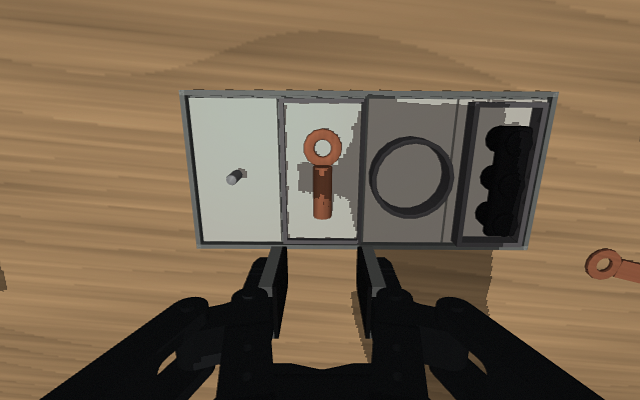

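The lug is flat inside the lip (322,170). The blue cleaner is next.

Emit:
apply_moves(moves=[[-0.28,0.95,0,0,0,0],[-0.28,0.95,0,0,0,0],[-0.28,0.95,0,0,0,0],[-0.28,0.95,0,0,0,0],[-0.28,0.95,0,0,0,0]], fingers=0.9)

```text
clock: 18.42
tcp_pos: [0.4577, 0.0539, 0.1507]
ee_rot: [0.999, 0.047, -0.0, 0.0]
contact_force: [1.1, -0.9, -0.7]
opening: 0.0768
gripper_force: 0.0
```

Emit:
apply_moves(moves=[[-0.28,0.95,0,0,0,0],[-0.28,0.95,0,0,0,0],[-0.28,0.95,0,0,0,0],[-0.28,0.95,0,0,0,0],[-0.28,0.95,0,0,0,0]])

```text
clock: 18.83
tcp_pos: [0.4292, -0.0919, 0.1507]
ee_rot: [0.999, 0.047, -0.0, -0.0]
contact_force: [1.2, 0.5, 0.0]
opening: 0.0769
gripper_force: 0.0
```

Emit:
apply_moves(moves=[[-0.28,0.95,0,0,0,0],[-0.28,0.95,0,0,0,0],[-0.28,0.95,0,0,0,0],[-0.28,0.95,0,0,0,0],[-0.28,0.95,0,0,0,0]])

```text
clock: 19.25
tcp_pos: [0.4007, -0.2378, 0.1506]
ee_rot: [0.999, 0.047, -0.0, -0.0]
contact_force: [0.6, -0.4, 0.4]
opening: 0.0773
gripper_force: 0.0
```

Run:
```python
from h import *
p=camera_params("wrist"); im=read_camera("wrist"); h=cv2.cvtColor(im,cv2.COLOR_RGB2HSV)
H,S,V=[h[...,i].astype(int) for i in range(3)]
blobs((H>105)&(H<130)&(S>140)&(V>30),p,.06,amin=300)
print('top face');blobs((H>105)&(H<130)&(S>140)&(V>150),p,.06,amin=300)
cv2.imwrite('pics/w7.png',im[:,:,::-1])
goto(411,-235,40,5.2)
```

```text
px [326.9 188.6] A 2485 ctr mm [ 415.5 -241.3] size [35.2 45.5] ang 176.0 cen [ 415.  -240.5]
px [378.3 241.9] A 359 ctr mm [ 378.1 -281.8] size [15.6 21.8] ang 113.2 cen [ 378.8 -281.4]
px [283.6 255.7] A 366 ctr mm [ 360.5 -214. ] size [16.6 21.7] ang 79.7 cen [ 361.3 -214. ]
px [386.2 264.3] A 873 ctr mm [ 361.5 -290.1] size [23.  28.1] ang 24.3 cen [ 361.5 -289.8]
px [278.1 278.7] A 840 ctr mm [ 341.6 -210.9] size [22.3 28.7] ang 172.9 cen [ 341.9 -211. ]
top face
t 19.3 tcp [ 399.2 -243.5  150.8] yaw 5.0 q7 -0.77 op 76.8 F [-7.1 -7.7  0.2]
need shares [ 0.42 -0.26  3.69] turn [ 0.03  0.01 -0.03]
```

View pics/w7.png

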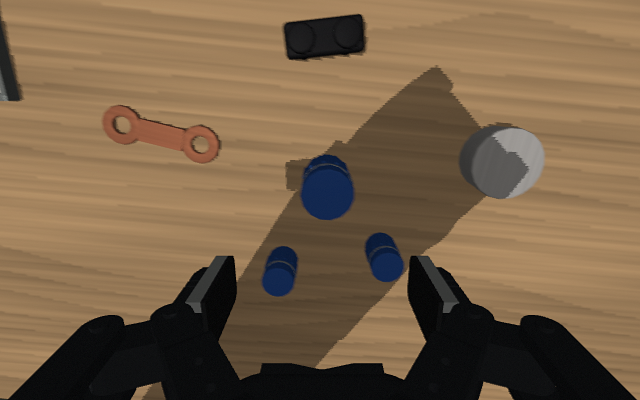

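The large blue cleaner is at (328,192). The arm was still settling in that frame, so I'll re-measure now that it's at rest.

Run:
```python
from h import *
for i in range(2):
    p=camera_params("wrist"); im=read_camera("wrist")
h=cv2.cvtColor(im,cv2.COLOR_RGB2HSV)
H,S,V=[h[...,i].astype(int) for i in range(3)]
m=((H>105)&(H<130)&(S>140)&(V>30)).astype(np.uint8)
n,l,st,c=cv2.connectedComponentsWithStats(m); i=1+np.argmax(st[1:,4]); x,y,w,hh,a=st[i]; print(st[i])
# near (bottom) edge and left/right edges of top face
ys=y+hh-1; 
near=cast(p,(c[i][0],ys+.5),.06); L=cast(p,(x-.5,ys-w/2),.06); Rr=cast(p,(x+w-.5,ys-w/2),.06)
print(near*1000,L*1000,Rr*1000)
goto(411.5,-238,40,5.2)
```

```text
[ 295  153   53   65 2601]
[ 392.73448753 -241.53115081   60.        ] [ 410.84230658 -221.59547188   60.        ] [ 414.05503642 -257.92189722   60.        ]
t 19.4 tcp [ 400.6 -238.1  150.6] yaw 5.2 q7 -0.78 op 76.8 F [-0.5  0.6  0. ]
need shares [0.37 0.03 3.69] turn [-0.    0.01 -0.01]
```

Emit:
apply_moves(moves=[[0.38,0.04,0.4,0,0,0],[0,0,0.9,0,0,0],[0,0,0.9,0,0,0],[0,0,0.9,0,0,0],[0,0,0.5,0,0,0]])

```text
clock: 19.82
tcp_pos: [0.4125, -0.235, 0.0405]
ee_rot: [0.999, 0.047, -0.001, -0.001]
contact_force: [0.5, -0.0, -0.1]
opening: 0.0767
gripper_force: 0.0
```

Emit:
apply_moves(moves=[[0,0,0.1,0,0,0],[0,0,0,0,0,0],[0,0,0,0,0,0],[0,0,0,0,0,0],[0,0,0,0,0,0]])

```text
clock: 20.23
tcp_pos: [0.4134, -0.2366, 0.041]
ee_rot: [0.999, 0.047, 0.001, 0.0]
contact_force: [0.4, -0.3, 0.2]
opening: 0.0772
gripper_force: 0.0
```

Emit:
apply_moves(moves=[[0,0,0,0,0,0],[0,0,0,0,0,0],[0,0,0,0,0,0],[0,0,0,0,0,0],[0,0,0,0,0,0]], fingers=0, squeeze=40)

```text
clock: 20.65
tcp_pos: [0.4131, -0.2367, 0.0405]
ee_rot: [0.999, 0.047, 0.0, 0.0]
contact_force: [-0.4, 0.2, 8.3]
opening: 0.037
gripper_force: 39.0
```

Emit:
apply_moves(moves=[[0,0,0,0,0,0],[0,0,0,0,0,0],[0,0,-0.3,0,0,0],[0,0,-0.6,0,0,0],[0,0,-1,0,0,0]])

```text
clock: 21.07
tcp_pos: [0.4121, -0.2362, 0.0967]
ee_rot: [0.999, 0.047, -0.001, -0.001]
contact_force: [-0.0, -0.2, -0.9]
opening: 0.0372
gripper_force: 40.3
```

Run:
```python
from h import *
goto(505.8,130.3,130,5.2)
```

```text
t 21.07 tcp [ 412.1 -236.2   96.7] yaw 5.4 q7 -0.77 op 37.2 F [-0.  -0.2 -0.9]
need shares [  4.25 -11.87  -1.1 ] turn [-0.02  0.03  0.03]
```

Emit:
apply_moves(moves=[[0,0,-0.9,0,0,0],[0.33,-0.91,-0.2,0,0,0],[0.33,-0.91,0,0,0,0],[0.33,-0.91,0,0,0,0],[0.33,-0.91,0,0,0,0]])

```text
clock: 21.48
tcp_pos: [0.4423, -0.1228, 0.1308]
ee_rot: [0.999, 0.047, 0.0, -0.0]
contact_force: [0.8, 0.5, -0.9]
opening: 0.0371
gripper_force: 40.4
```

Emit:
apply_moves(moves=[[0.33,-0.91,0,0,0,0],[0.33,-0.91,0,0,0,0],[0.33,-0.91,0,0,0,0],[0.33,-0.91,0,0,0,0],[0.33,-0.91,0,0,0,0]])

```text
clock: 21.9
tcp_pos: [0.4788, 0.0179, 0.1306]
ee_rot: [0.999, 0.047, 0.0, -0.0]
contact_force: [-0.4, -0.4, -0.8]
opening: 0.0373
gripper_force: 40.4
```

Emit:
apply_moves(moves=[[0.33,-0.91,0,0,0,0],[0.33,-0.91,0,0,0,0],[0.33,-0.91,0,0,0,0],[0.33,-0.91,0,0,0,0],[0,0,0,0,0,0]])

```text
clock: 22.32
tcp_pos: [0.5082, 0.1347, 0.1303]
ee_rot: [0.999, 0.05, 0.0, -0.002]
contact_force: [-0.5, 1.8, -1.6]
opening: 0.0372
gripper_force: 40.5
```

Run:
```python
from h import *
p=camera_params("wrist"); im=read_camera("wrist")
goto(505.8,130.3,49.5,5.2)
cv2.imwrite('pics/w8.png',im[:,:,::-1])
```

```text
t 22.37 tcp [507.8 131.7 130.3] yaw 5.6 q7 -1.38 op 37.3 F [ 0.1 -0.4 -1.4]
need shares [-0.07  0.04  2.69] turn [-0.01 -0.    0.08]
```

View pics/w8.png

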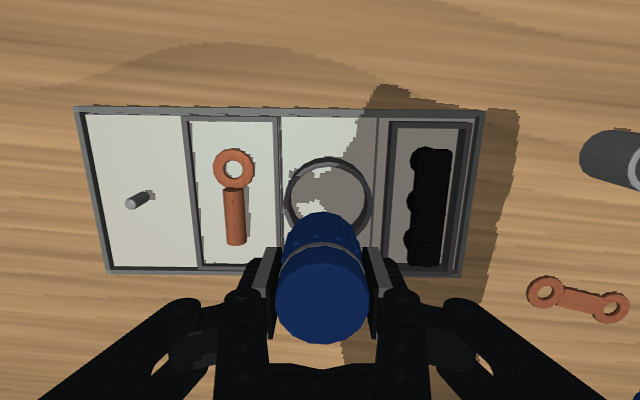

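The cleaner hangs over the cup (328,200), so I'll lower it.

Emit:
apply_moves(moves=[[-0.06,0.04,0.5,0,0,0],[0,0,0.8,0,0,0],[0,0,0.7,0,0,0],[0,0,0.4,0,0,0],[0,0,0.2,0,0,0]])

```text
clock: 22.78
tcp_pos: [0.5056, 0.1266, 0.0511]
ee_rot: [0.999, 0.046, -0.001, 0.0]
contact_force: [-0.3, 0.0, -1.3]
opening: 0.0369
gripper_force: 40.5
```

Emit:
apply_moves(moves=[[0,0,0.1,0,0,0],[0,0,0,0,0,0],[0,0,0,0,0,0],[0,0,0,0,0,0],[0,0,0,0,0,0]])

```text
clock: 23.2
tcp_pos: [0.5065, 0.1273, 0.0497]
ee_rot: [0.999, 0.047, 0.0, -0.0]
contact_force: [0.0, -0.1, -1.4]
opening: 0.037
gripper_force: 40.7
```

Emit:
apply_moves(moves=[[0,-0.08,0,0,0,0],[0,0,0.03,0,0,0],[0,0,0,0,0,0],[0,0,0,0,0,0],[0,0,0,0,0,0]])

```text
clock: 23.62
tcp_pos: [0.5064, 0.1296, 0.0494]
ee_rot: [0.999, 0.047, 0.001, -0.0]
contact_force: [-4.6, -3.5, 26.4]
opening: 0.0371
gripper_force: 43.3
```

Emit:
apply_moves(moves=[[0,0,0,0,0,0],[0,0,0,0,0,0],[0,0,0,0,0,0],[0,0,0,0,0,0],[0,0,-0.4,0,0,0]], fingers=0.6)

```text
clock: 24.03
tcp_pos: [0.5053, 0.1297, 0.0589]
ee_rot: [0.999, 0.047, -0.001, 0.0]
contact_force: [-0.9, 0.4, -0.5]
opening: 0.0513
gripper_force: 0.0
```

Emit:
apply_moves(moves=[[0,0,-0.8,0,0,0],[0,0,-1,0,0,0],[0,0,-1,0,0,0],[0,0,-0.6,0,0,0],[0,0,0,0,0,0]])

```text
clock: 24.45
tcp_pos: [0.5071, 0.1301, 0.1655]
ee_rot: [0.999, 0.047, 0.002, -0.001]
contact_force: [0.2, 0.5, 1.1]
opening: 0.0509
gripper_force: 0.0
```

Run:
```python
from h import *
p=camera_params("wrist"); im=read_camera("wrist")
goto(540,-80,160,5.2)
cv2.imwrite('pics/w9.png',im[:,:,::-1])
```

```text
t 24.5 tcp [506.6 130.1 163.7] yaw 5.4 q7 -1.39 op 51.1 F [ 0.5  1.1 -1.1]
need shares [0.45 7.08 0.12] turn [-0.01 -0.03  0.04]
```

View pics/w9.png

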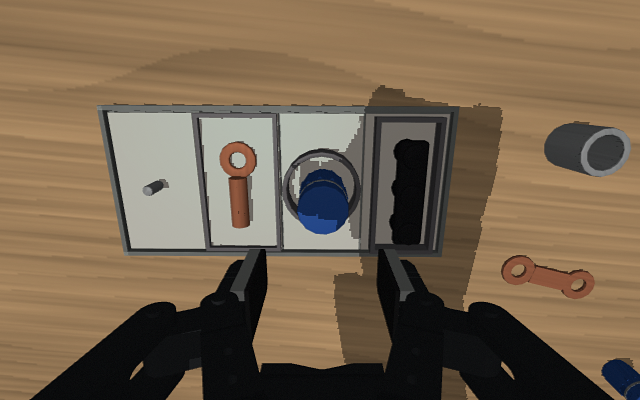

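The cleaner stands in the cup (325,200). The socket is last.

Emit:
apply_moves(moves=[[0.06,1,0,0,0,0],[0.06,1,0,0,0,0],[0.06,1,0,0,0,0],[0.06,1,0,0,0,0],[0.06,1,0,0,0,0]], fingers=0.85)

```text
clock: 24.92
tcp_pos: [0.5287, -0.0201, 0.1613]
ee_rot: [0.999, 0.047, -0.001, -0.0]
contact_force: [1.0, -0.5, 0.3]
opening: 0.0723
gripper_force: 0.0
```

Emit:
apply_moves(moves=[[0.06,1,0,0,0,0],[0.06,1,0,0,0,0],[0,0,0,0,0,0],[0,0,0,0,0,0],[0,0,0,0,0,0]])

```text
clock: 25.33
tcp_pos: [0.5379, -0.0775, 0.1615]
ee_rot: [0.999, 0.047, -0.001, -0.0]
contact_force: [0.1, 0.3, 0.2]
opening: 0.0725
gripper_force: 0.0
```

Run:
```python
from h import *
p=camera_params("wrist"); im=read_camera("wrist"); h=cv2.cvtColor(im,cv2.COLOR_RGB2HSV)
S,V=h[...,1].astype(int),h[...,2].astype(int)
m=(S<60)&(V>40)
blobs(m,p,.045,amin=800,box=(220,60,420,260))
n,l,st,c=cv2.connectedComponentsWithStats(m.astype(np.uint8)); 
for i in range(1,n):
    x,y,w,hh,a=st[i]
    if 220<c[i][0]<420 and 60<c[i][1]<260 and a>800:
        ys=y+hh; print(st[i],cast(p,(c[i][0],ys-.5),.045)*1000,cast(p,(x-.5,ys-w/2),.045)*1000,cast(p,(x+w-.5,ys-w/2),.045)*1000)
goto(560,-80,24,5.2)
cv2.imwrite('pics/w10.png',im[:,:,::-1])
```

```text
px [328.2 164.7] A 1606 ctr mm [564.5 -80.5] size [36.8 41. ] ang 5.4 cen [563.7 -80.4]
[ 304  136   50   55 1606] [543.66807327 -82.45153945  45.        ] [560.93595059 -62.05874506  45.        ] [564.48221656 -99.44105297  45.        ]
t 25.38 tcp [538.  -77.1 161.7] yaw 5.4 q7 -1.08 op 72.8 F [-0.2  0.8  1. ]
need shares [0.72 0.17 4.59] turn [-0.01  0.01  0.04]
```

View pics/w10.png

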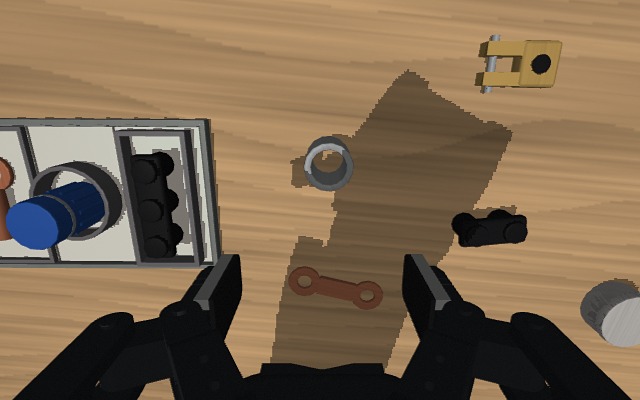

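The socket is at (328,163) and its 37 mm rim matches, which puts its centre near (562,-80.5).

Emit:
apply_moves(moves=[[0.78,0.19,0.4,0,0,0],[0,0,1,0,0,0],[0,0,1,0,0,0],[0,0,1,0,0,0],[0,0,0.7,0,0,0]])

```text
clock: 25.8
tcp_pos: [0.5612, -0.0801, 0.0366]
ee_rot: [0.999, 0.048, -0.001, -0.0]
contact_force: [-0.4, -0.4, 0.4]
opening: 0.0728
gripper_force: 0.0
```

Emit:
apply_moves(moves=[[0,0,0.45,0,0,0],[0,0,0,0,0,0],[0,0,0,0,0,0],[0,0,0,0,0,0],[0,0,0,0,0,0]])

```text
clock: 26.22
tcp_pos: [0.5626, -0.0813, 0.0268]
ee_rot: [0.999, 0.047, 0.001, 0.0]
contact_force: [-0.1, 0.1, -0.1]
opening: 0.0723
gripper_force: 0.0
```

Emit:
apply_moves(moves=[[0,0,0,0,0,0],[0,0,0,0,0,0],[0,0,0,0,0,0],[0,0,0,0,0,0],[0,0,0,0,0,0]], fingers=0, squeeze=50)

```text
clock: 26.63
tcp_pos: [0.5623, -0.0815, 0.0264]
ee_rot: [0.999, 0.047, 0.0, -0.0]
contact_force: [-2.5, 0.5, 12.3]
opening: 0.0377
gripper_force: 48.7
```

Emit:
apply_moves(moves=[[0,0,0,0,0,0],[0,0,0,0,0,0],[0,0,-0.3,0,0,0],[0,0,-0.6,0,0,0],[0,0,-1,0,0,0]])

```text
clock: 27.05
tcp_pos: [0.5609, -0.0815, 0.0821]
ee_rot: [0.999, 0.047, -0.002, -0.0]
contact_force: [0.2, 0.7, -1.0]
opening: 0.0371
gripper_force: 50.3
```

Run:
```python
from h import *
goto(493.9,273.8,135,5.2)
```

```text
t 27.05 tcp [560.9 -81.5  82.1] yaw 5.4 q7 -1.05 op 37.1 F [ 0.2  0.7 -1. ]
need shares [ -1.13 -12.    -1.75] turn [-0.01  0.04  0.03]
```

Emit:
apply_moves(moves=[[0,0,-1,0,0,0],[-0.09,-1,-0.3,0,0,0],[-0.09,-1,-0.2,0,0,0],[-0.09,-1,-0.1,0,0,0],[-0.09,-1,0,0,0,0]])

```text
clock: 27.47
tcp_pos: [0.5399, 0.0381, 0.1321]
ee_rot: [0.999, 0.047, 0.001, -0.0]
contact_force: [0.9, -0.3, -0.9]
opening: 0.037
gripper_force: 50.4
```

Emit:
apply_moves(moves=[[-0.09,-1,0,0,0,0],[-0.09,-1,0,0,0,0],[-0.09,-1,0,0,0,0],[-0.09,-1,0,0,0,0],[-0.09,-1,0,0,0,0]])

```text
clock: 27.88
tcp_pos: [0.5121, 0.1864, 0.1313]
ee_rot: [0.999, 0.047, 0.0, -0.0]
contact_force: [1.2, -0.4, -1.5]
opening: 0.0372
gripper_force: 50.4
```

Emit:
apply_moves(moves=[[-0.09,-1,0,0,0,0],[-0.09,-1,0,0,0,0],[-0.09,-1,0,0,0,0],[0,0,0,0,0,0],[0,0,0,0,0,0]])

```text
clock: 28.3
tcp_pos: [0.4955, 0.2752, 0.131]
ee_rot: [0.999, 0.048, -0.0, -0.0]
contact_force: [-1.0, -0.8, -1.2]
opening: 0.0372
gripper_force: 50.5
```

Run:
```python
from h import *
p=camera_params("wrist"); im=read_camera("wrist")
h=cv2.cvtColor(im,cv2.COLOR_RGB2HSV); S,V=h[...,1].astype(int),h[...,2].astype(int)
blobs((S<50)&(V>120),p,.009,amin=1000)
goto(493.9,273.8,35.4,5.2)
cv2.imwrite('pics/w11.png',im[:,:,::-1])
print(proj(p,[.4939,.2738,.009]),proj(p,[.4939,.2738,.031]))
```

```text
px [307.  162.8] A 5359 ctr mm [497.7 280.1] size [ 58.  117.2] ang 5.5 cen [520.1 288.3]
px [539.1 139.2] A 2184 ctr mm [549.4 118.8] size [40.  41.3] ang 5.5 cen [554.8 116.7]
px [607.2 151.7] A 1129 ctr mm [535.1  55.7] size [35.2 66.3] ang 5.1 cen [550.6  62.8]
t 28.35 tcp [496.  273.7 131.1] yaw 5.4 q7 -1.61 op 37.4 F [-0.  -1.3 -1.3]
need shares [-0.07 -0.01  3.19] turn [ 0.   -0.    0.04]
(np.float64(322.5565540691881), np.float64(197.19109767185415)) (np.float64(322.6026087241741), np.float64(205.98211440125436))
```

View pics/w11.png

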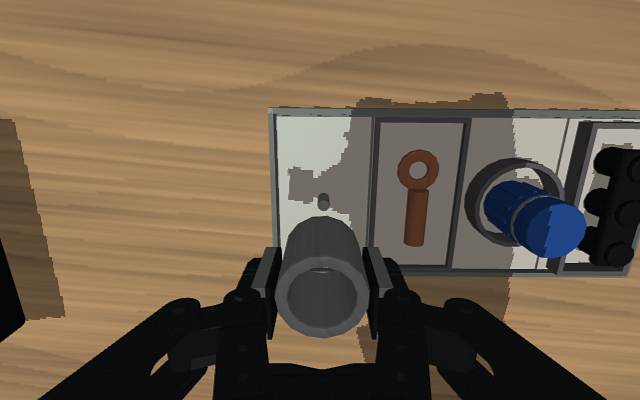

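The stud is visible at (323,195–207), exactly where I predicted. I'll lower the socket onto it.

Emit:
apply_moves(moves=[[-0.07,0,0.6,0,0,0],[0,0,0.8,0,0,0],[0,0,0.7,0,0,0],[0,0,0.5,0,0,0],[0,0,0.3,0,0,0]])

```text
clock: 28.77
tcp_pos: [0.4941, 0.2721, 0.0425]
ee_rot: [0.999, 0.046, -0.001, 0.0]
contact_force: [-0.7, 0.6, -1.0]
opening: 0.0372
gripper_force: 50.5
```

Emit:
apply_moves(moves=[[0,0,0.2,0,0,0],[0,0,0.07,0,0,0],[0,0,0,0,0,0],[0,0,0,0,0,0],[0,0,0,0,0,0]])

```text
clock: 29.18
tcp_pos: [0.4944, 0.2738, 0.0364]
ee_rot: [0.999, 0.047, 0.0, -0.0]
contact_force: [0.8, -0.7, -1.4]
opening: 0.0373
gripper_force: 50.5
```

Emit:
apply_moves(moves=[[0,0,0.04,0,0,0],[0,0,0,0,0,0],[0,0,0,0,0,0],[0,0,0,0,0,0],[0,0,0,0,0,0]])

```text
clock: 29.6
tcp_pos: [0.4944, 0.2738, 0.0354]
ee_rot: [0.999, 0.047, 0.001, -0.0]
contact_force: [-2.3, -1.5, 14.4]
opening: 0.0371
gripper_force: 51.8
```

Emit:
apply_moves(moves=[[0,0,0,0,0,0],[0,0,0,0,0,0],[0,0,0,0,0,0],[0,0,0,0,0,0],[0,0,-0.4,0,0,0]], fingers=0.6)

```text
clock: 30.02
tcp_pos: [0.4933, 0.2732, 0.0453]
ee_rot: [0.999, 0.047, -0.001, 0.0]
contact_force: [-0.4, -0.1, 0.3]
opening: 0.0512
gripper_force: 0.0
```

Emit:
apply_moves(moves=[[0,0,-0.8,0,0,0],[0,0,-1,0,0,0],[0,0,-1,0,0,0],[0,0,-1,0,0,0],[0,0,0,0,0,0]])

```text
clock: 30.43
tcp_pos: [0.4957, 0.274, 0.1662]
ee_rot: [0.999, 0.047, 0.003, -0.001]
contact_force: [-0.1, 0.0, 1.1]
opening: 0.0511
gripper_force: 0.0
```

Emit:
apply_moves(moves=[[-0.5,0.5,-0.6,0,0,0],[-0.3,0.8,0,0,0,0],[-0.3,0.8,0,0,0,0],[0,0,0,0,0,0],[0,0,0,0,0,0]])

```text
clock: 30.85
tcp_pos: [0.4671, 0.2069, 0.1795]
ee_rot: [0.999, 0.046, 0.0, -0.0]
contact_force: [-0.7, 1.7, 0.2]
opening: 0.0513
gripper_force: 0.0
```

Run:
```python
from h import *
im=read_camera("wrist"); t=read_camera("scene")
a=cv2.resize(t[180:310,200:420],None,fx=2.5,fy=2.5)
o=np.zeros((325+250,640,3),np.uint8); o[:325,:550]=a; o[325:]=im[60:310]
cv2.imwrite('pics/f.png',o[:,:,::-1]); goto(0,0,0,0)
```

```text
t 30.95 tcp [467.2 208.3 178.9] yaw 5.4 q7 -1.52 op 51.2 F [ 0.3 -0.3 -0.1]
need shares [-16.16   5.46   5.95] turn [-0.01 -0.    1.08]
```

View pics/f.png

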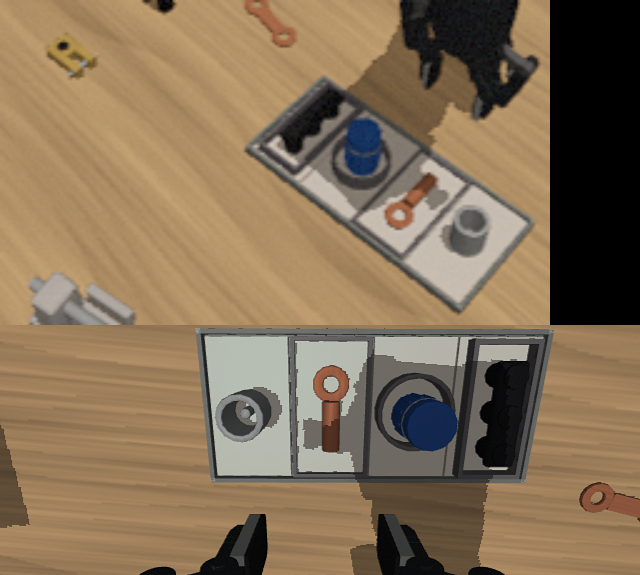

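The final view shows all four parts seated. The socket is over the stud (243,412), the lug is in the pad (331,408), the cleaner is in the cup (425,420) and the strip is in the trough (505,415). The arm is clear of everything and both look-alikes are untouched.

```bash
python3 -c "
from rig import *
print(finish_job())"
```

```text
the job is handed in; nothing more can be done
None
```

The caddy is packed and handed in at about 31 s: strip3, lug, cleaner and socket went in that order and each met its insert's floor before release, and both look-alikes were left where they lay.

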